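Post a sample tin into the cold-store drop box

ROBOT

A 6-joint arm with a two-finger parallel gripper is mounted at the origin on the work surface. World frame = base frame: x ahead of the robot, y to its left, z up, the work surface at z = 0. Lengths are in m, angles in degrees, forces in N, time in s.
With the tool pointing down it reaches from about 0.375 to 0.9 m from the base axis. Payload 3.1 kg.
Tool frame: the origin (TCP) lies at the very end of the fingers, on their centre line; the grasp point (between the pads) lies 19 mm behind it; y points along the fingers, x is the direction in which the jaws open and shut, and the axes are right-handed (so a half turn about y gives the same grasp; the last joint's range is limited). The gripper opens to 87 mm and grips with 3 to 60 N. Pads are 19 mm wide; open, the fingers measure 117 mm over their backs; the gripper's body (75 mm by 190 mm) begins 51 mm behind the grasp point.
Start: joints at [-83.05, 30.224, 82.088, -0, 67.689, -10.227], TCP at [0.185, -0.597, 0.223] pointing down, gripper open.
Joint ranges: [-176.69, 176.69], [-43.24, 126.21], [12.49, 139.97], [-82, 262], [0, 151.66], [-163.58, 163.58]. Speed limits (degrees/s): [159.86, 159.86, 180, 180, 180, 180].

INTERFACE

Orientations are given as [roll, pitch, yaw] about the fixed x, y, z axes, in that order (R = Rz(yaw) Ry(pitch) Rx(roll)).
In Python, from workcell import manip gives the robot as it stands. Calls block until the motion is done:
- manip.goto(position, orientation): joint-space move of the TCP to a pose.
- manip.move_l(position, speed=0.15, attitude=None, guard=None): straight line of the TCP; attitude=None keeps the orientation; speed is the mean speed in m/s. With guard (N) it stops when the force on the tool has changed by that much, and returns True; else False.
- manip.goto_joints(angles): joint-space move.
- manip.gripper_to(opening, strength=None): finger opening in m; strength is the grip in N (None keeps the last); returns when the fingers have stopped.
- manip.hold(seconds).
- manip.ik(position, orientation): joint angles nearest the present ones, or None.
- manip.get_image(name): name is "scene" or "top"; returns the picture (480x640x3 uint8, red, green, blue); there is no depth.
- manip.camera_model(name): a dict with "mtx" (3x3 intrinsics, pixels), "T" (4x4, takes a point from camera to world coordinates). Camera axes: x right, y up, looking along -z (the intrinsics and any distortion apply to the point x, -y, -z); pixel columns grow to the right and rows downward; lengths in m; the calibration is good to about 2 mm. A picture is of the moment at which its call begins. camera_model takes no time and is no camera call.
A pose or a line that the arm cannot do raises manip.MotionError and nothing moves.
- manip.hand_in(): hands the job in, once; it reports no verdict.
Readings, each from a call of its own:
- manip.current_time_s(): time.
- manip.current_qpos(): joint angles.
- manip.current_qvel(): joint speeds.
- manip.current_joint_efforts(): joint torques, N m.
- manip.current_position(): TCP position.
- manip.current_eef_rot(): TCP orientation.
- manip.current_ft_force(): force on the tool from outside, world axes, zero at the start.
- manip.current_ft_torque(): the same for the moment, N m.
- manip.current_grip_width(): finger opening in m.
Only numpy, scipy, OpenCV 4.12 (cv2) and the standard library are available. Lean on these libraries where they do the work, as an engineer would, in place of code of your own. Each camera call takes 0.05 s, during which the arm holds its last target.

TASK

Post the small sample tin into the drop box: stand it on the sloping slide so that it comes to rest against the closed lid, and let go of it. Then press the lid lever down and keep the lid raised until the tin has slid right inside, and ease the lever back up so that the lid closes fully without slamming. Leave the other tins and the tape roll where they are.

Things in the scene. Friction and masses are not known exactly. Their poses are not given: they have to be found in the camera images.
- small_tin_center (a point): Centre of the small steel sample tin, half-way up: a closed plain cylinder with a flat lid, 60 mm across and 60 mm tall, about 0.22 kg, standing on the table. It is the smallest of the three tins (the two others are 92 mm across, 70 mm tall). z axis: the tin's own axis.
- dropbox: Fixed steel drop box, origin on the table. -x faces the robot, +y points from its slide through the box to its lever, z up. In this frame the box spans x -50..50, y -75..90 mm; the side walls (5 mm thick, all along y) are 170 mm high, the front plate of the lid faces the slide (-y). Inside: floor at z 10 mm, 150 mm long (y -70..80), 90 mm wide.
- shelf_edge (a point): Middle of the near rod of a fixed see-through wire shelf 270 mm above the table, roofing the lever: rods 6 to 8 mm thick, 171 mm along the box's y, reaching 139 mm from this rod in +x, on two thin posts at the far side. A tool pointing straight down cannot reach the lever; one slanted about 40 deg, tip pointing away from the robot (+x) and down, can pass in under this rod.
- slide (a point): Fixed, slippery white plastic slide, 84 mm wide, 175 mm long, sloping 25 deg down to the box. Origin: middle of its lower end on the sliding surface, 100 mm above the table, above y -75 mm of the box. x across, -y up the slope, z square to the surface. Guides along both edges stand 8 mm high, 70 mm apart inside. A tin set anywhere on it slides down by itself.
- slide_rest (a point): Point on the sliding surface, 33 mm up the slope from its lower end, where the middle of the small tin's base comes to rest against the shut lid. Axes as the slide. The box's side walls begin at the slide's lower end, 45 mm either side of the middle: fingers astride the tin sideways should let it go 30 mm or more up the slope from here, and it slides the rest.
- lid (a joint): Lid angle in rad: 0 shut, 0.6 fully raised (stop). Lid (clear top, steel front and back) and lever are one rigid piece on a level hinge along the box's x; a spring and its weight shut it, and it slams if the lever is let go suddenly. From about 0.35 rad on the small tin passes under the front plate; 0.45 to 0.58 leaves ample room.
- lid_hinge (a point): The hinge line's middle, in the drop box frame at x = 0, y = 90, z = 60 mm. Fixed. Its axes turn with the lid.
- lever_pad (a point): Middle of the upper face of the black lever pad, 56 mm wide (x), 50 mm long. Lid shut: pad slants 25 deg, rising away from the hinge; this point is 102 mm beyond the hinge (+y) and 53 mm above it, 113 mm above the table. It turns about the hinge as pressed: at 0.5 rad 115 mm beyond and level with the hinge, 60 mm above the table. 4 to 8 N holds it.
- large_tin_center (a point): Centre of a large steel tin, 92 mm across, 70 mm tall, standing on the table. Leave alone.
- tray_tin_center (a point): Centre of the other large steel tin of the same size, standing in the blue tray. Leave alone.
- tape_roll: Roll of tape lying flat on the table, 90 mm across, 45 mm high, hole 72 mm; origin at the centre of its underside. Leave alone.

How it is judged (in metres and radians):
On the way, in this order (a step that is already met when the one before it is completed fails the run):
1. the small tin stands on the slide, at rest against the shut lid, and has been let go (y of small_tin_center in the frame of slide between -0.055 and -0.015 m and x of small_tin_center in the frame of slide between -0.015 and 0.015 m and z of small_tin_center in the frame of slide between 0.02 and 0.04 m and angle between the z axis of small_tin_center and the z axis of slide, either way round below 0.2 rad and contact force between the fingers and anything else below 0.2 N and value of joint lid below 0.06 rad), for 0.3 s.
2. the fingers hold the lid raised (over 0.35 rad) by the lever while the tin is inside the box (value of joint lid above 0.35 rad and z of small_tin_center in the frame of dropbox below 0.1 m and y of small_tin_center in the frame of dropbox above -0.06 m and distance between the grasp point and lever_pad below 0.09 m), for 0.2 s.
At the end, for the whole second after the job is handed in: The small tin lies inside the drop box (its centre within the box walls and less than 100 mm above the table) and the lid is shut and still (within 0.04 rad) (z of small_tin_center in the frame of dropbox below 0.1 m and y of small_tin_center in the frame of dropbox between -0.06 and 0.08 m and x of small_tin_center in the frame of dropbox between -0.045 and 0.045 m and value of joint lid below 0.04 rad and velocity of joint lid between -0.05 and 0.05 rad/s); the robot touches nothing.
It fails at once if the lid slams (shuts faster than 2.5 rad/s) (velocity of joint lid below -2.5 rad/s).
It fails at once if the large tin on the table is moved by more than 25 mm (distance of large_tin_center from where it was at the start of the episode above 0.025 m).
It fails at once if the large tin in the tray is moved by more than 25 mm (distance of tray_tin_center from where it was at the start of the episode above 0.025 m).
It fails at once if the tape roll is moved by more than 25 mm (distance of tape_roll from where it was at the start of the episode above 0.025 m).
It also fails if it takes over 61 s, if anything falls off the work surface, if the arm or the gripper's body presses on something with over 40 N, if the wrist force passes 120 N, or if a joint passes its speed limit or range.

## Working session

There is one attempt and no reset: what is moved stays moved. The work goes in short steps, each a Python script; the robot and the scene stay as the last script left them, time stands still between calls to the robot, and variables do not carry over. Pictures are saved under pics/ and viewed, and the job is handed in when it is done.

```bash
ls; mkdir -p pics; python3 - <<'E'
from workcell import manip
import cv2,numpy as np
for n in ("scene","top"):
    im=manip.get_image(n); cv2.imwrite(f"pics/{n}0.png",im[:,:,::-1])
    m=manip.camera_model(n); print(n,{k:np.round(v,4).tolist() if hasattr(v,'shape') else v for k,v in m.items()})
print(manip.current_time_s(),manip.current_eef_rot(),manip.current_position(),manip.current_grip_width())
E
```

```text
pics
scene {'mtx': [[445.4342, 0.0, 325.7593], [0.0, 445.4342, 244.4162], [0.0, 0.0, 1.0]], 'T': [[0.6024, -0.5373, 0.5903, 1.2514], [0.7981, 0.4123, -0.4393, -0.4761], [-0.0073, 0.7358, 0.6772, 1.0228], [0.0, 0.0, 0.0, 1.0]]}
top {'mtx': [[587.7281, 0.0, 325.7865], [0.0, 587.7281, 235.7091], [0.0, 0.0, 1.0]], 'T': [[-0.001, 0.997, -0.0772, 0.3922], [-1.0, -0.0004, 0.008, 0.0744], [0.008, 0.0772, 0.997, 1.4639], [0.0, 0.0, 0.0, 1.0]]}
0.1 [-89.98177588   0.1108099  -72.82297902] [ 0.18451561 -0.59645941  0.22166428] 0.08678905463492477
```

View pics/scene0.png

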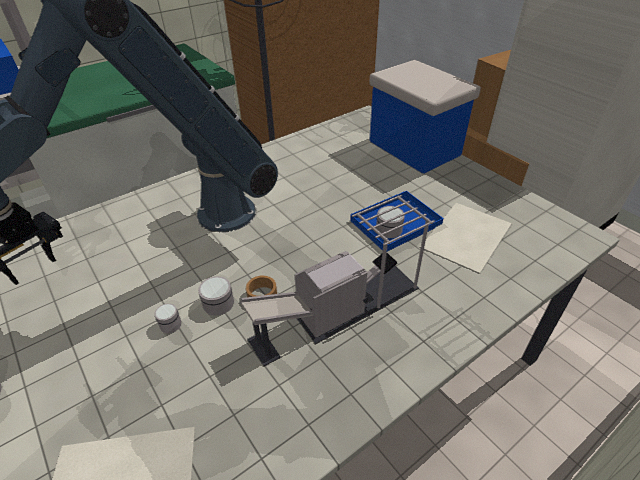

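View pics/top0.png

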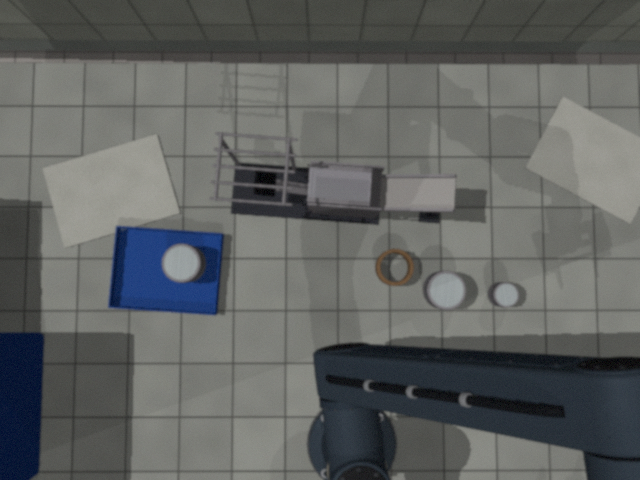

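The small tin is at top (506,294) and scene (167,316). The box is at about top (343,187) with the slide at (420,193). The lever pad is near (265,183), under the shelf. I'll enlarge both views for precise points.

```bash
cat > h.py <<'E'
import numpy as np, cv2
from workcell import manip
def cam(n):
    m=manip.camera_model(n); return np.array(m["mtx"]),np.array(m["T"]),m
def ray(n,u,v):
    K,T,_=cam(n); d=np.linalg.inv(K)@[u,v,1]; d=np.array([d[0],-d[1],-d[2]]); return T[:3,3],T[:3,:3]@d
def onz(n,u,v,z):
    o,d=ray(n,u,v); return o+d*(z-o[2])/d[2]
def proj(n,p):
    K,T,_=cam(n); q=T[:3,:3].T@(np.asarray(p,float)-T[:3,3]); q=K@[q[0],-q[1],-q[2]]; return q[:2]/q[2]
def tri(a,b):
    o1,d1=ray("scene",*a); o2,d2=ray("top",*b); A=np.c_[d1,-d2]; s=np.linalg.lstsq(A,o2-o1,rcond=None)[0]
    p,q=o1+s[0]*d1,o2+s[1]*d2; return (p+q)/2,np.linalg.norm(p-q)
E
python3 - <<'E'
from h import *
print(cam("top")[2].keys())
t=cv2.imread("pics/top0.png"); s=cv2.imread("pics/scene0.png")
cv2.imwrite("pics/tc.png",cv2.resize(t[125:235,205:365],None,fx=5,fy=5,interpolation=cv2.INTER_CUBIC))
cv2.imwrite("pics/tc2.png",cv2.resize(t[160:320,370:530],None,fx=3.7,fy=3.7,interpolation=cv2.INTER_CUBIC))
cv2.imwrite("pics/sc.png",cv2.resize(s[180:370,230:450],None,fx=3.1,fy=3.1,interpolation=cv2.INTER_CUBIC))
# bright tins by mask, bright disc in top
for n,im,(r0,r1,c0,c1) in (("top",t,(275,315,485,525)),("top",t,(265,315,420,472)),("scene",s,(300,335,150,185))):
    g=cv2.cvtColor(im,cv2.COLOR_BGR2GRAY)[r0:r1,c0:c1]; 
    _,b=cv2.threshold(g,0,255,cv2.THRESH_OTSU); cs,_=cv2.findContours(b,cv2.RETR_EXTERNAL,cv2.CHAIN_APPROX_NONE)
    for c in cs:
        if cv2.contourArea(c)>60: (x,y),w,a=cv2.fitEllipse(c); print(n,x+c0,y+r0,w,cv2.contourArea(c))
E
```

```text
dict_keys(['mtx', 'T'])
top 508.3677101135254 296.2504997253418 (20.613157272338867, 32.2142448425293) 409.5
top 518.0905799865723 279.2609143257141 (10.092791557312012, 19.347766876220703) 113.0
top 446.29395866394043 290.1548709869385 (34.26710510253906, 34.3129997253418) 922.0
top 465.06895446777344 268.51526975631714 (8.09575080871582, 18.665443420410156) 95.0
scene 168.18544387817383 316.5104236602783 (34.40740966796875, 38.15663146972656) 562.5
```

View pics/tc.png

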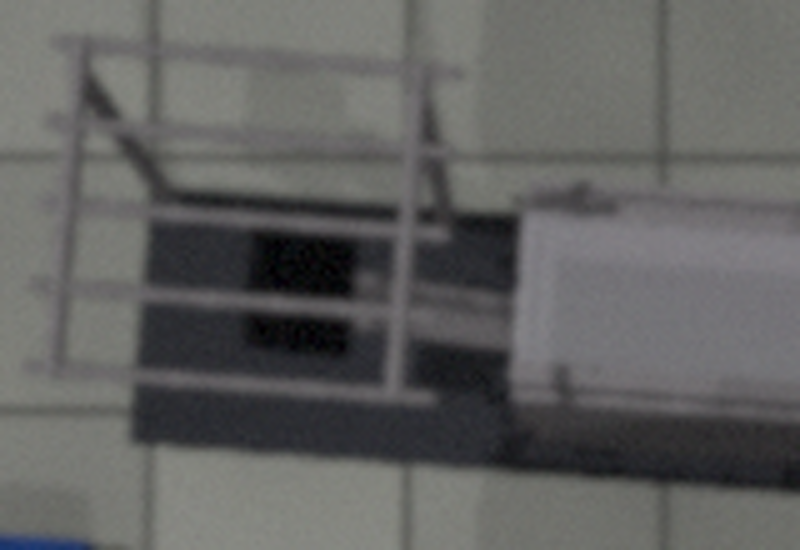

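View pics/tc2.png

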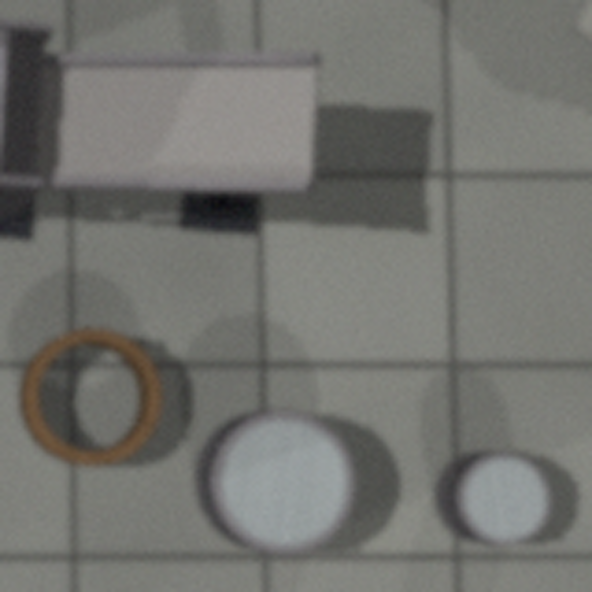

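View pics/sc.png

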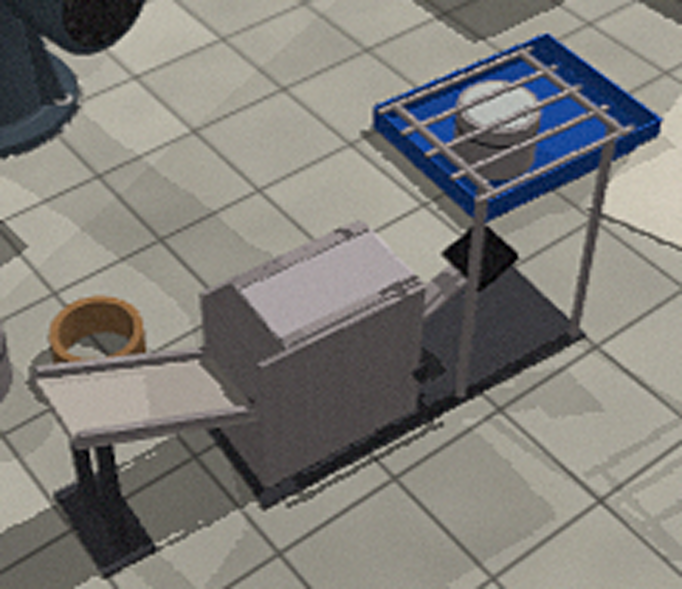

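```bash
python3 - <<'E'
from h import *
t=cv2.imread("pics/top0.png"); s=cv2.imread("pics/scene0.png")
def crop(im,r0,r1,c0,c1,f,o):
    c=cv2.resize(im[r0:r1,c0:c1],None,fx=f,fy=f,interpolation=cv2.INTER_CUBIC)
    c=cv2.convertScaleAbs(c,alpha=1.5)
    for x in range((c0+9)//10*10,c1,10): cv2.line(c,(int((x-c0+.5)*f),0),(int((x-c0+.5)*f),6),(0,0,255),1); cv2.putText(c,str(x),(int((x-c0)*f)-10,18),0,.35,(0,0,255))
    for y in range((r0+9)//10*10,r1,10): cv2.line(c,(0,int((y-r0+.5)*f)),(6,int((y-r0+.5)*f)),(0,0,255),1); cv2.putText(c,str(y),(8,int((y-r0)*f)+8),0,.35,(0,0,255))
    cv2.imwrite(o,c)
crop(t,150,230,295,395,8,"pics/a.png")
crop(s,240,350,290,390,5.4,"pics/b.png")
crop(t,160,225,375,465,8,"pics/c.png")
for n,im,(r0,r1,c0,c1),th in (("top",t,(278,312,488,522),150),("scene",s,(300,335,150,185),170)):
    g=cv2.cvtColor(im,cv2.COLOR_BGR2GRAY)[r0:r1,c0:c1]; print(np.percentile(g,[5,50,80,90,99]))
    b=(g>th).astype(np.uint8); N,l,st,ce=cv2.connectedComponentsWithStats(b); 
    for i in range(1,N):
        if st[i,4]>50: print(n,st[i],ce[i]+[c0,r0])
E
```

```text
[ 69.   114.   151.   153.   155.45]
top [  9   8  19  19 251] [506.25099602 294.56175299]
[ 73. 145. 178. 197. 205.]
scene [  0   2  26  17 248] [164.08870968 310.45564516]
```

View pics/a.png

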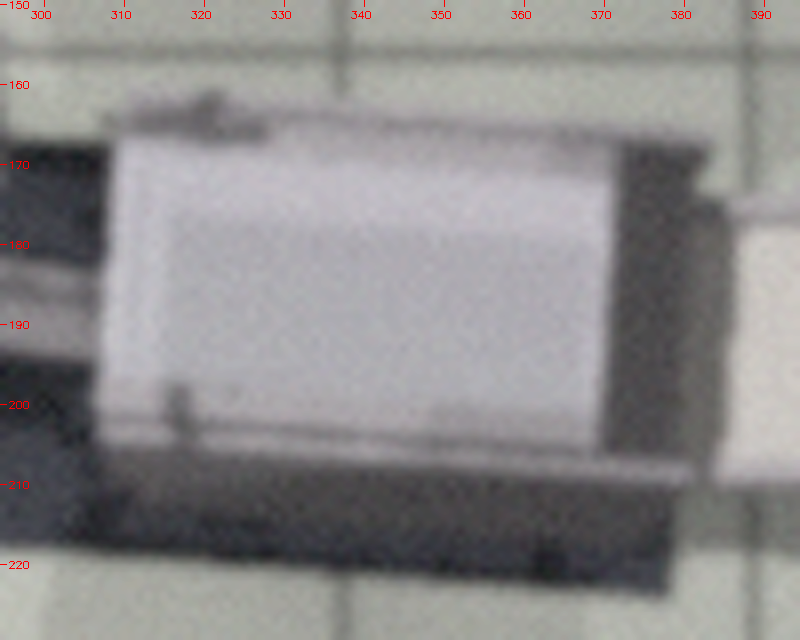

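View pics/b.png

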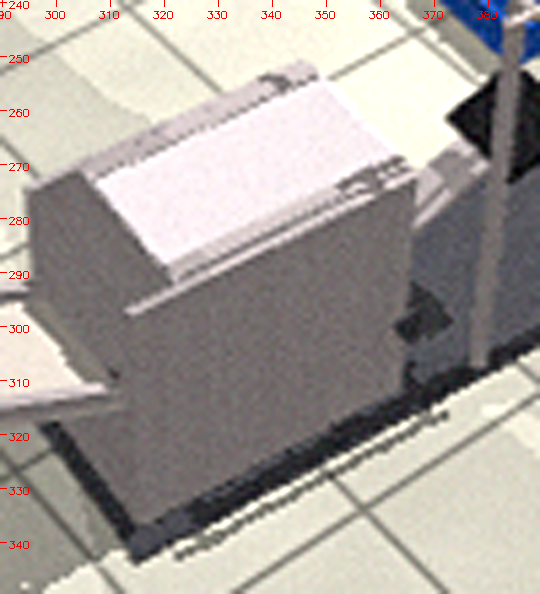

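View pics/c.png

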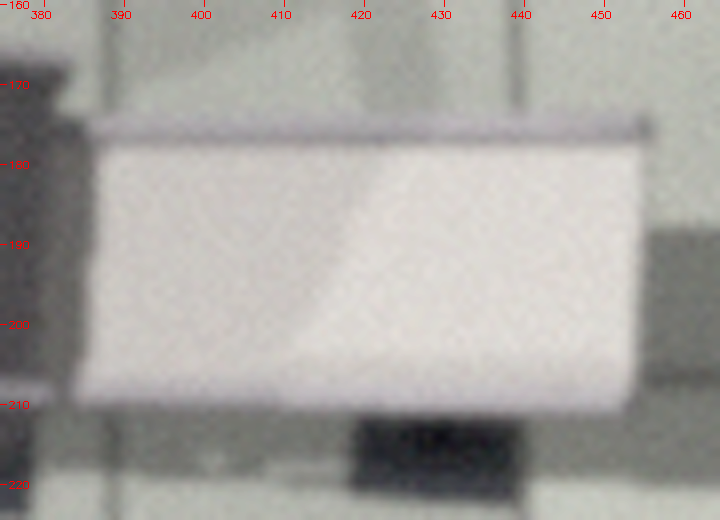

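```bash
python3 - <<'E'
from h import *
P=lambda n,u,v,z:print(n,(u,v),np.round(onz(n,u,v,z),4))
print("tin"); P("top",506.25,294.56,.06); P("scene",164.1,310.5,.06); print(np.round(tri((164.1,310.5),(506.25,294.56)),4) if 0 else tri((164.1,310.5),(506.25,294.56)))
print("large"); P("top",446.3,290.15,.07)
print("walls top z.17")
for uv in ((381.5,209.8),(306.5,205),(383,166.5),(309,164.0)): P("top",*uv,.17)
for uv in ((313,297.5),(366.5,272),(295,275),(347,251)): P("scene",*uv,.17)
print(tri((313,297.5),(383,166.5)))
print("slide upper end z .174+.007")
for uv in ((455.5,174.3),(453.5,211)): P("top",*uv,.181)
print("slide lower z .1+.007")
for uv in ((386,174.5),(384,210)): P("top",*uv,.107)
print("shelf near rod ends z .27 (crop tc)")
for cx,cy in ((25,367),(438,397),(45,40),(462,73)): P("top",205+cx/5-.4,125+cy/5-.4,.27)
print("pad z .113")
for cx,cy in ((250,232),(355,240),(245,345),(350,352),(300,292)): P("top",205+cx/5-.4,125+cy/5-.4,.113)
E
```

```text
tin
top (506.25, 294.56) [ 0.36   -0.3669  0.06  ]
scene (164.1, 310.5) [ 0.3556 -0.3673  0.06  ]
(array([ 0.35966142, -0.36682587,  0.06359559]), np.float64(0.0021951916839435077))
large
top (446.3, 290.15) [ 0.3708 -0.2218  0.07  ]
walls top z.17
top (381.5, 209.8) [ 0.5499 -0.0596  0.17  ]
top (306.5, 205) [0.5607 0.1066 0.17  ]
top (383, 166.5) [ 0.6471 -0.0638  0.17  ]
top (309, 164.0) [0.6527 0.1012 0.17  ]
scene (313, 297.5) [ 0.6453 -0.0664  0.17  ]
scene (366.5, 272) [0.6598 0.0978 0.17  ]
scene (295, 275) [ 0.5537 -0.0587  0.17  ]
scene (347, 251) [0.5656 0.1078 0.17  ]
(array([ 0.6462334 , -0.06512038,  0.17015317]), np.float64(0.0031740086304258906))
slide upper end z .174+.007
top (455.5, 174.3) [ 0.6276 -0.2229  0.181 ]
top (453.5, 211) [ 0.5459 -0.217   0.181 ]
slide lower z .1+.007
top (386, 174.5) [ 0.6406 -0.0774  0.107 ]
top (384, 210) [ 0.5572 -0.072   0.107 ]
shelf near rod ends z .27 (crop tc)
top (209.6, 198.0) [0.562  0.3022 0.27  ]
top (292.20000000000005, 204.0) [0.5497 0.1334 0.27  ]
top (213.6, 132.6) [0.698  0.2959 0.27  ]
top (297.0, 139.2) [0.6843 0.1239 0.27  ]
pad z .113
top (254.6, 171.0) [0.6476 0.2287 0.113 ]
top (275.6, 172.6) [0.6439 0.1799 0.113 ]
top (253.6, 193.6) [0.5947 0.2306 0.113 ]
top (274.6, 195.0) [0.5914 0.182  0.113 ]
top (264.6, 183.0) [0.6195 0.2053 0.113 ]
```

The small tin is at (0.360, -0.367), and the two views agree to about 4 mm. I'm taking the tighter top-view value. The box comes out at roughly (0.604, 0.013) with yaw -4.2°. Its size (165 mm), the slide's upper end, the pad and the shelf rod all match the given dimensions to within about 2 mm. Next I'll check IK for every pose I need.

```bash
cat >> h.py <<'E'
from scipy.spatial.transform import Rotation as Rn
YAW=-4.2; O=np.array([.604,.0128,0])
RB=Rn.from_euler("z",YAW,degrees=True).as_matrix()
W=lambda x,y,z: O+RB@[x/1e3,y/1e3,z/1e3]      # dropbox mm -> world
c25,s25=np.cos(np.radians(25)),np.sin(np.radians(25))
def slide(x,up,h): return W(x,-75-up*c25+h*s25,100+up*s25+h*c25)
def tool(a,j):  # approach dir, jaw dir (box frame) -> rpy
    a=RB@np.array(a,float); a/=np.linalg.norm(a); j=RB@np.array(j,float); j-=a*(a@j); j/=np.linalg.norm(j)
    return Rn.from_matrix(np.c_[j,a,np.cross(j,a)]).as_euler("xyz",degrees=True)
PLACE=tool([0,-s25,-c25],[1,0,0]); PLACE2=tool([0,-s25,-c25],[-1,0,0])
def lever(tilt,th,sg=1):
    t,h=np.radians([tilt,th]); return tool([np.sin(t)*np.cos(h),-np.sin(t)*np.sin(h),-np.cos(t)],[sg*np.sin(h),sg*np.cos(h),0])
TIN=np.array([.3598,-.367,0])
E
python3 - <<'E'
from h import *
np.set_printoptions(precision=1,suppress=True)
for y in (YAW,YAW+180): print("grasp",y,manip.ik(TIN+[0,0,.018],[-90,0,y]),manip.ik(TIN+[0,0,.17],[-90,0,y]))
for o in (PLACE,PLACE2): print("place",o,manip.ik(slide(0,72,19),o),manip.ik(slide(0,72,110),o))
for ti in (40,45,50):
  for th in (0,10,20):
    for sg in (1,-1):
      o=lever(ti,th,sg); print(ti,th,sg,[manip.ik(W(-15,y,z),o) for y,z in((197,150),(210,68))])
print(manip.current_time_s())
E
```

```text
grasp -4.2 [-58.   41.4 106.3  -0.   32.3 -53.8] [-58.   26.  101.    0.   52.9 -53.8]
grasp 175.8 [-58.   41.4 106.3  -0.   32.3 126.2] [-58.   26.  101.   -0.   52.9 126.2]
place [-115.     0.    -4.2] [ -9.7  36.1  90.4 -30.8  55.1  12.8] [ -6.   30.3  85.8 -27.6  65.8  10.1]
place [-65.    0.  175.8] None None
40 0 1 [array([ 15.1,  32.7, 111.8, 257. ,  12.6,  28.3]), array([ 16.6,  42.8, 112.5, 225.3,  18.7,  62.5])]
40 0 -1 [array([  15.1,   32.7,  111.8,  257. ,   12.6, -151.7]), array([  16.6,   42.8,  112.5,  225.3,   18.7, -117.5])]
40 10 1 [None, array([ 20.3,  43.3, 109.3, 252.2,  22.5,  46.9])]
40 10 -1 [None, array([  20.3,   43.3,  109.3,  252.2,   22.5, -133.1])]
40 20 1 [array([ 22. ,  34.9, 104.9, -71.5,  29.3,  17.5]), None]
40 20 -1 [array([  22. ,   34.9,  104.9,  -71.5,   29.3, -162.5]), None]
45 0 1 [array([ 15.9,  34.2, 114.7, 230.1,  18.5,  55.9]), array([ 17.5,  44.9, 114.9, 215.1,  27.1,  73.7])]
45 0 -1 [array([  15.9,   34.2,  114.7,  230.1,   18.5, -124.1]), array([  17.5,   44.9,  114.9,  215.1,   27.1, -106.3])]
45 10 1 [array([ 20.2,  35.1, 111.2, 256
[... 244 characters left out ...]
  32.8,  49.9])]
45 20 -1 [None, array([  24.9,   45.8,  106.7,  261. ,   32.8, -130.1])]
50 0 1 [array([ 16.8,  36.3, 117.3, 217.7,  26.7,  69.3]), array([ 18.4,  47.4, 117. , 210.1,  36. ,  79.9])]
50 0 -1 [array([  16.8,   36.3,  117.3,  217.7,   26.7, -110.7]), array([  18.4,   47.4,  117. ,  210.1,   36. , -100.1])]
50 10 1 [array([ 21.5,  37.1, 113.3, 243.4,  30. ,  54.8]), array([ 23. ,  47.5, 112.9, 232.2,  35.9,  69.8])]
50 10 -1 [array([  21.5,   37.1,  113.3,  243.4,   30. , -125.2]), array([  23. ,   47.5,  112.9,  232.2,   35.9, -110.2])]
50 20 1 [None, array([ 26.5,  47.9, 108. , 253.2,  38.3,  59.3])]
50 20 -1 [None, array([  26.5,   47.9,  108. ,  253.2,   38.3, -120.7])]
0.1
```

```bash
python3 - <<'E'
from h import *
np.set_printoptions(precision=4,suppress=True)
manip.gripper_to(.087)
manip.goto(TIN+[0,0,.15],[-90,0,YAW])
manip.move_l(TIN+[0,0,.018],speed=.12)
manip.gripper_to(.0,strength=15)
print(manip.current_grip_width(),manip.current_position(),manip.current_ft_force())
manip.move_l(TIN+[0,0,.15],speed=.15)
print(manip.current_grip_width(),manip.current_ft_force(),manip.current_time_s())
cv2.imwrite("pics/s1.png",manip.get_image("scene")[180:420,60:380,::-1])
E
```

```text
0.05991160658641124 [ 0.3601 -0.3672  0.0182] [0.6439 0.5138 2.3108]
0.059876004258773784 [-0.7176  0.7919 -1.81  ] 4.3333
```

View pics/s1.png

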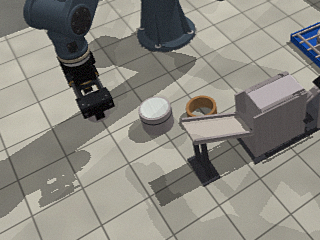

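The grip width is 59.9 mm, so the tin is held. In the picture the large tin and the tape roll are still where they were. Now the placing.

```bash
python3 - <<'E'
from h import *
np.set_printoptions(precision=4,suppress=True)
p=TIN+[0,0,.26]; manip.move_l(p,speed=.25)
manip.goto(slide(0,72,110),PLACE)
manip.move_l(slide(0,72,35),speed=.12)
print(manip.current_ft_force())
g=manip.move_l(slide(0,72,14),speed=.03,guard=2.5)
q=manip.current_position(); l=RB.T@(q-O)*1e3
d=l-np.array([0,-75,100]); print(g,"box",l,"h",d[1]*s25+d[2]*c25,"up",-d[1]*c25+d[2]*s25,manip.current_ft_force(),manip.current_grip_width())
print(manip.current_time_s())
for n,(a,b,c,e) in (("scene",(180,360,210,450)),("top",(130,250,200,460))):
    im=manip.get_image(n)[a:b,c:e,::-1]; cv2.imwrite(f"pics/{n}2.png",cv2.resize(im,None,fx=3,fy=3,interpolation=cv2.INTER_CUBIC))
E
```

```text
[ 0.7582  0.0296 -1.4547]
True box [  -0.1069 -132.6523  146.2193] h 17.523991688514098 up 71.78383176060697 [0.4907 1.332  2.8471] 0.05989787042161185
7.7417
```

View pics/scene2.png

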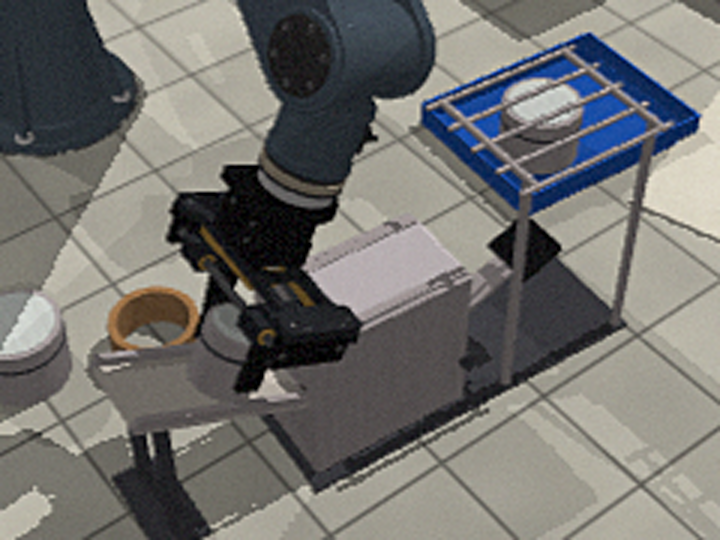

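View pics/top2.png

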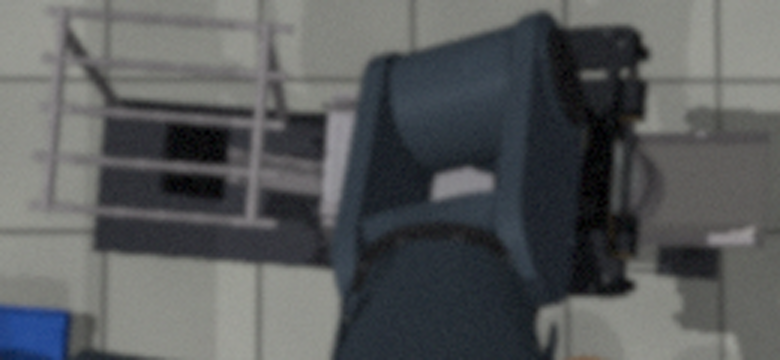

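Contact came at h = 17.5 mm, and 18 mm was expected, so the tin stands on the sliding surface between the guides, as the picture shows at scene2 (240,350). Releasing it now.

```bash
python3 - <<'E'
from h import *
np.set_printoptions(precision=4,suppress=True)
manip.gripper_to(.087); manip.hold(.3)
print(manip.current_grip_width(),manip.current_ft_force())
manip.move_l(slide(0,72,110),speed=.15)
manip.move_l(slide(0,72,110)+[-.05,0,.12],speed=.25)
print(manip.current_time_s())
q0=W(-60,60,330)
manip.goto(q0+[-.14,0,0],[-90,0,YAW]); manip.hold(.2)
print(manip.current_qpos(),manip.current_time_s())
for n,(a,b,c,e) in (("scene",(220,360,220,420)),("top",(130,250,290,480))):
    im=manip.get_image(n); cv2.imwrite(f"pics/{n}3f.png",im[:,:,::-1]); cv2.imwrite(f"pics/{n}3.png",cv2.resize(im[a:b,c:e,::-1],None,fx=4,fy=4,interpolation=cv2.INTER_CUBIC))
p=slide(0,33,60); print("expected top centre",proj("scene",p),proj("top",p))
E
```

```text
0.08704756181574663 [ 0.7959 -0.0744  0.4619]
10.35
[ -4.8394   5.9333 101.1068  -0.0277  72.9712  -0.6024] 11.3833
expected top centre [302.233  286.8097] [384.3333 188.3678]
```

View pics/scene3.png

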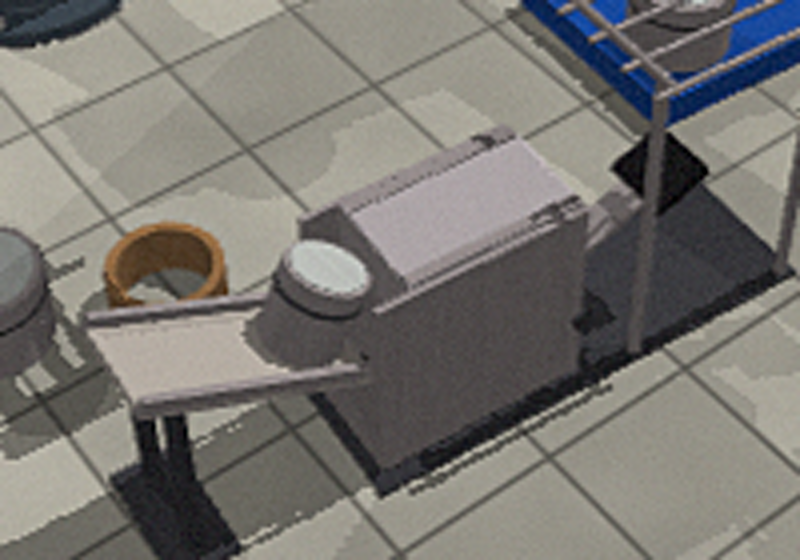

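View pics/top3.png

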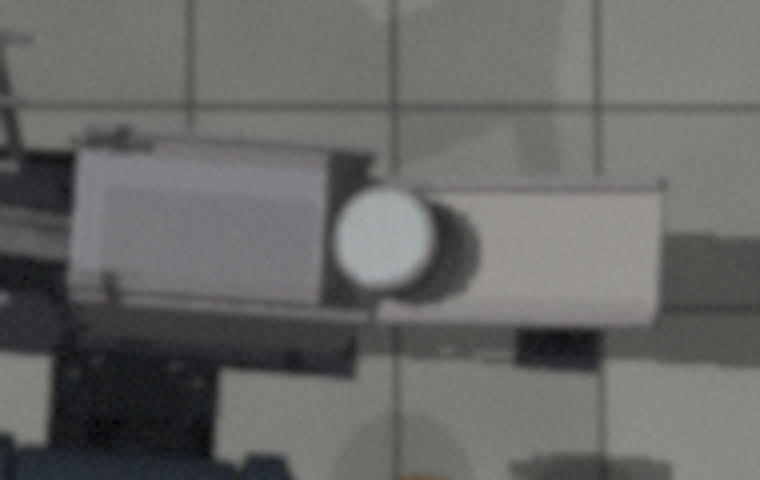

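The tin stands upright against the shut lid. Its top centre is at scene (301,287) against an expected (302,287), and at top (386,189) against (384,188). Next I'll check IK along the lever approach.

```bash
cat >> h.py <<'E'
LV=lever(50,10)
t_,h_=np.radians([50,10]); A_=np.array([np.sin(t_)*np.cos(h_),-np.sin(t_)*np.sin(h_),-np.cos(t_)])
def back(p,d): return W(*(np.array(p)-A_*d))
def arc(phi,off): # TCP target in box mm
    g=np.radians(27.5)-phi; return np.array([-14,95+115*np.cos(g),60+115*np.sin(g)+off])
E
python3 - <<'E'
from h import *
np.set_printoptions(precision=1,suppress=True)
for d in (220,150,80,0): print(d,back((-14,200,140),d),manip.ik(back((-14,200,140),d),LV))
for ph in (0,.25,.5): print(ph,arc(ph,12),manip.ik(W(*arc(ph,12)),LV))
E
```

```text
220 [0.4 0.3 0.3] [ 38.5  16.7 118.8 -79.   38.3  26.2]
150 [0.5 0.2 0.2] None
80 [0.5 0.2 0.2] [ 26.9  30.7 117.  254.   31.6  47.9]
0 [0.6 0.2 0.1] [ 21.8  38.4 113.2 242.1  30.6  56.7]
0 [-14.  197.  125.1] [ 21.5  40.2 113.7 238.3  31.7  60.7]
0.25 [-14.  207.   98.2] [ 22.6  43.7 113.1 236.   33.6  64.7]
0.5 [-14.  210.   69.7] [ 22.9  47.3 112.8 232.4  35.7  69.4]
```

```bash
python3 - <<'E'
from h import *
np.set_printoptions(precision=1,suppress=True)
for th in (0,3,6,8):
  for d in (220,185,150,120,80): print(th,d,manip.ik(back((-14,200,140),d),lever(50,th)))
E
```

```text
0 220 None
0 185 [ 30.3  18.1 123.6 257.5  26.4  37.8]
0 150 [ 27.2  21.9 123.3 246.9  25.7  46.8]
0 120 [ 24.8  25.3 122.6 238.7  25.8  53.7]
0 80 [ 22.   29.6 121.3 229.5  26.4  61.1]
3 220 None
3 185 None
3 150 [ 28.9  22.4 122.  254.   28.   43.1]
3 120 [ 26.5  25.7 121.4 246.4  27.6  49.4]
3 80 [ 23.6  29.9 120.1 237.6  27.6  56.5]
6 220 None
6 185 None
6 150 [ 30.4  22.9 120.6 260.2  30.4  40.2]
6 120 [ 28.   26.1 120.1 253.3  29.6  45.8]
6 80 [ 25.1  30.2 118.8 245.1  29.2  52.5]
8 220 [ 37.6  16.2 119.8 -81.2  36.3  26.4]
8 185 None
8 150 None
8 120 [ 28.9  26.4 119.1 257.5  31.1  43.8]
8 80 [ 26.   30.4 117.9 249.7  30.3  50.1]
```

```bash
python3 - <<'E'
from h import *
np.set_printoptions(precision=3,suppress=True)
manip.gripper_to(0.0)
q=manip.current_qpos()
manip.goto_joints([q[0],q[1],q[2],0,27,0]); print(manip.current_position())
manip.goto_joints([q[0],q[1],q[2],246,27,46]); print(manip.current_position())
manip.goto(back((-14,200,140),150),lever(50,0)); print(manip.current_qpos(),manip.current_position(),manip.current_time_s())
for n,(a,b,c,e) in (("scene",(100,360,250,500)),("top",(100,300,180,400))):
    im=manip.get_image(n); cv2.imwrite(f"pics/{n}4.png",cv2.resize(im[a:b,c:e,::-1],None,fx=2.3,fy=2.3,interpolation=cv2.INTER_CUBIC))
print(proj("top",manip.current_position()),proj("scene",manip.current_position()))
E
```

```text
[0.627 0.059 0.422]
[ 0.674 -0.072  0.61 ]
[ 27.177  21.912 123.203 246.91   25.763  46.77 ] [0.494 0.241 0.237] 19.3167
[241.329 232.418] [367.75 201.56]
```

View pics/scene4.png

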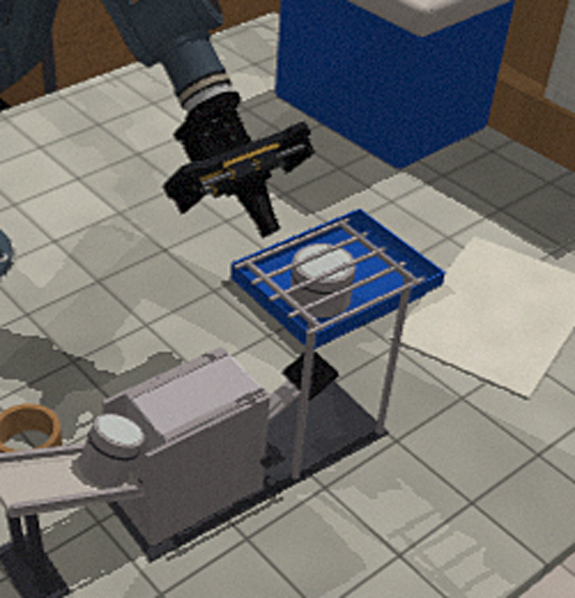

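View pics/top4.png

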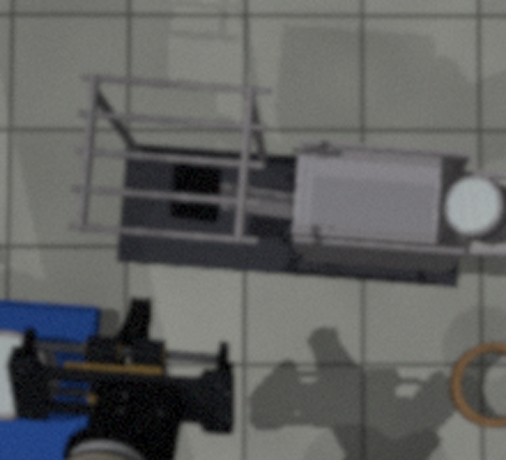

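The fingers are closed and slanted in front of the shelf's near rod, with the tip at top4 (140,300). The tin is still against the lid. I'll pass in under the rod and feel for the pad.

```bash
python3 - <<'E'
from h import *
np.set_printoptions(precision=3,suppress=True)
P=(-14,200,140)
print(manip.move_l(back(P,70),speed=.12,attitude=lever(50,3),guard=6))
print(manip.move_l(back(P,0),speed=.1,attitude=LV,guard=6), manip.current_ft_force())
g=manip.move_l(W(-14,199,112),speed=.03,guard=2)
print(g,RB.T@(manip.current_position()-O)*1e3,manip.current_ft_force(),manip.current_time_s())
for n,(a,b,c,e) in (("scene",(100,360,250,500)),("top",(100,300,180,400))):
    im=manip.get_image(n); cv2.imwrite(f"pics/{n}5.png",cv2.resize(im[a:b,c:e,::-1],None,fx=2.3,fy=2.3,interpolation=cv2.INTER_CUBIC))
E
```

```text
False
False [ 0.519 -0.097 -0.43 ]
True [-13.717 199.402 127.806] [-0.051 -0.944  2.984] 21.6167
```

View pics/scene5.png

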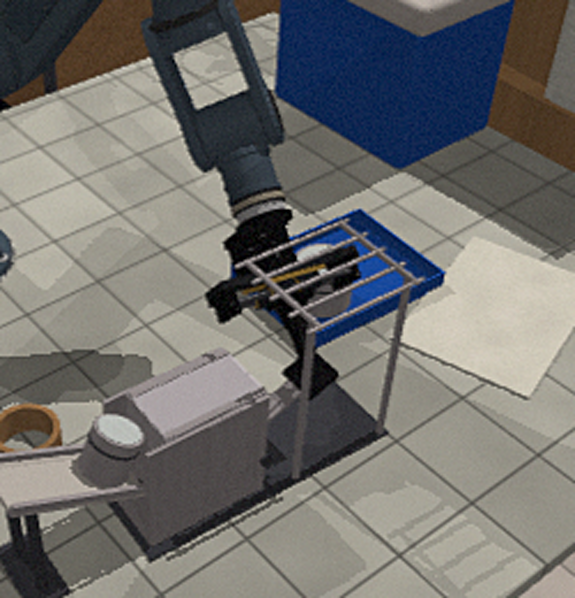

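View pics/top5.png

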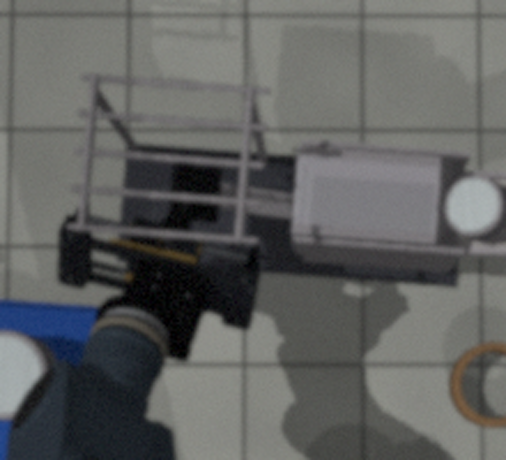

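Contact is on the pad at z 128 mm (about 127 to 130 expected), and nothing else is touched. Now I'll press along the arc, hold, and look.

```bash
python3 - <<'E'
from h import *
np.set_printoptions(precision=3,suppress=True)
for ph,off in ((.12,13),(.25,11.5),(.38,9.5),(.49,8)):
    g=manip.move_l(W(*arc(ph,off)),speed=.07,guard=25)
    print(ph,g,RB.T@(manip.current_position()-O)*1e3,manip.current_ft_force())
    if g: break
manip.hold(.5); print(manip.current_ft_force(),manip.current_time_s())
for n,(a,b,c,e) in (("scene",(150,360,230,460)),("top",(100,300,180,420))):
    im=manip.get_image(n); cv2.imwrite(f"pics/{n}6.png",cv2.resize(im[a:b,c:e,::-1],None,fx=2.8,fy=2.8,interpolation=cv2.INTER_CUBIC))
E
```

```text
0.12 False [-13.56  202.909 113.713] [-0.178  0.303  2.391]
0.25 False [-13.881 207.154  97.688] [0.585 2.646 2.607]
0.38 False [-14.033 209.455  80.962] [-0.229  1.924  2.781]
0.49 False [-13.902 209.88   66.956] [-0.354  0.701  3.879]
[-0.062  1.575  3.773] 23.7
```

View pics/scene6.png

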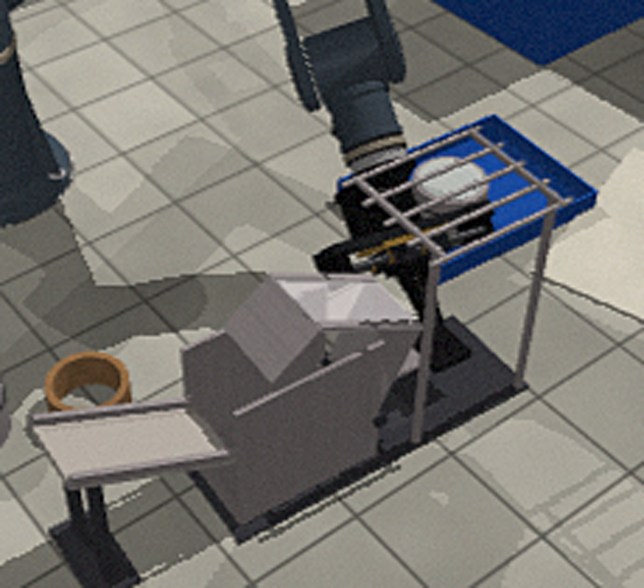

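View pics/top6.png

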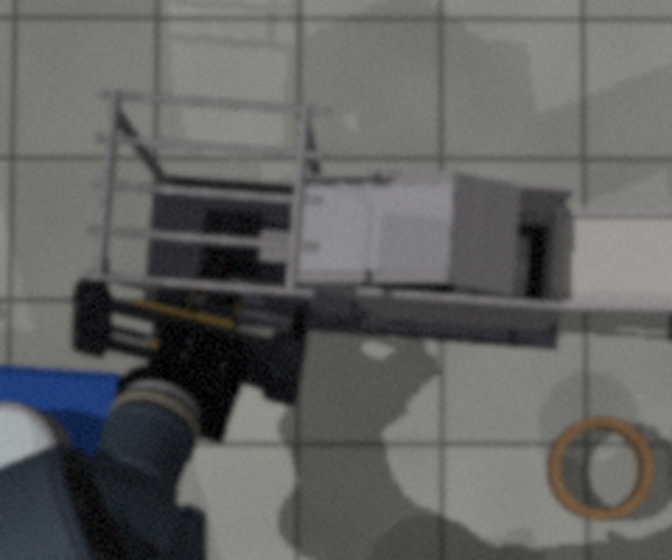

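```bash
python3 - <<'E'
from h import *
manip.hold(.6); print(manip.current_ft_force(),manip.current_time_s())
o=[]
for n,(a,b,c,e) in (("scene",(235,345,285,400)),("top",(155,225,280,390))):
    im=manip.get_image(n)[a:b,c:e,::-1]; o.append(cv2.convertScaleAbs(cv2.resize(im,(400,int(400*im.shape[0]/im.shape[1])),interpolation=cv2.INTER_CUBIC),alpha=1.8))
h=max(i.shape[0] for i in o); o=[cv2.copyMakeBorder(i,0,h-i.shape[0],0,0,0) for i in o]
cv2.imwrite("pics/in7.png",np.hstack(o))
E
```

```text
[-0.33088619  0.19021895  3.30267852] 24.4
```

View pics/in7.png

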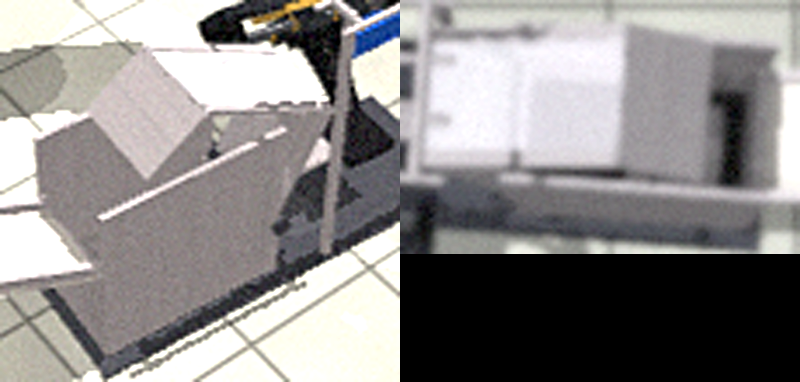

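```bash
python3 - <<'E'
from h import *
H=np.array([90,60])
for nm,a,b in (("shut",(320.5,288.5),(371.5,168.3)),("raised",(343.4,266.1),(341.4,162.3))):
    p,e=tri(a,b); l=RB.T@(p-O)*1e3; d=l[1:]-H; print(nm,l.round(1),"gap mm",e*1e3,"r",np.hypot(*d),"ang",np.arctan2(d[1],-d[0]))
E
```

```text
shut [ 40.1 -48.  180.2] gap mm 1.9912562831485157 r 183.06877948627636 ang 0.7166142173151158
raised [ 40.1  20.5 222.4] gap mm 1.1490506370963167 r 176.6685382363509 ang 1.1666713821016503
```

Triangulating the lid's front top corner gives about 0.45 rad raised, with both radii consistent at around 180 mm. The slide is empty. The tin's inside position is hidden behind the steel front. I'll press slightly further, then ease the lever up.

```bash
python3 - <<'E'
from h import *
np.set_printoptions(precision=3,suppress=True)
manip.move_l(W(*arc(.53,7.5)),speed=.03,guard=15); manip.hold(.5); print("deep",RB.T@(manip.current_position()-O)*1e3,manip.current_ft_force())
for ph,off in ((.49,8),(.38,9.5),(.25,11.5),(.12,13),(.0,14.5),(-.06,15)):
    manip.move_l(W(*arc(ph,off)),speed=.04)
    print(ph,(RB.T@(manip.current_position()-O)*1e3),manip.current_ft_force())
manip.hold(.2); print(manip.current_time_s())
o=[]
for n,(a,b,c,e) in (("scene",(235,345,285,400)),("top",(155,225,280,390))):
    im=manip.get_image(n)[a:b,c:e,::-1]; o.append(cv2.convertScaleAbs(cv2.resize(im,(400,int(400*im.shape[0]/im.shape[1])),interpolation=cv2.INTER_CUBIC),alpha=1.8))
h=max(i.shape[0] for i in o); o=[cv2.copyMakeBorder(i,0,h-i.shape[0],0,0,0) for i in o]
cv2.imwrite("pics/in8.png",np.hstack(o))
E
```

```text
deep [-13.97  209.859  61.854] [0.973 1.54  4.807]
0.49 [-14.027 209.973  67.316] [0.777 0.451 3.028]
0.38 [-14.081 209.214  81.282] [0.374 0.13  2.83 ]
0.25 [-14.085 206.607  97.903] [ 0.155 -2.35   2.681]
0.12 [-14.127 202.272 113.617] [ 0.203 -3.427  1.393]
0.0 [-14.05  197.317 127.792] [-0.768 -1.889  1.812]
-0.06 [-14.093 193.832 134.158] [ 0.407  0.235 -0.198]
28.2917
```

View pics/in8.png

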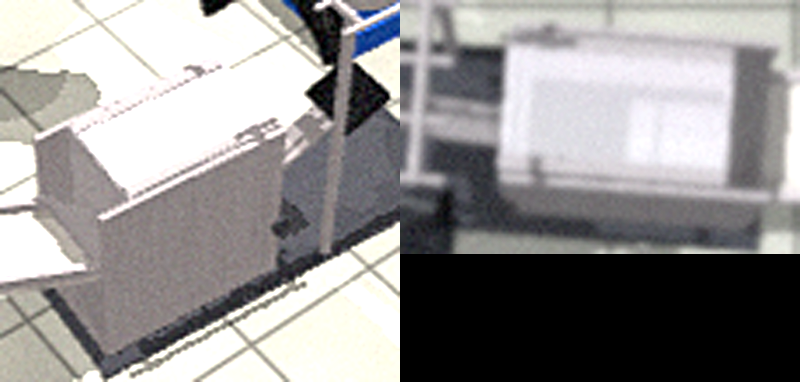

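The lid is shut again, and through the clear top a bright tin-sized rectangle now shows at in8 (680,130) that wasn't there before. I'll back out under the rod and check closely.

```bash
python3 - <<'E'
from h import *
np.set_printoptions(precision=3,suppress=True)
P=(-14,196,139)
manip.move_l(W(*P),speed=.05)
manip.move_l(back(P,75),speed=.1,attitude=lever(50,3),guard=8)
manip.move_l(back(P,150),speed=.15,attitude=lever(50,0))
manip.hold(.3); print(manip.current_ft_force(),manip.current_time_s())
o=[]
for n,(a,b,c,e) in (("scene",(235,345,285,400)),("top",(155,225,280,390))):
    im=manip.get_image(n); cv2.imwrite(f"pics/{n}9.png",im[:,:,::-1]); im=im[a:b,c:e,::-1]; o.append(cv2.convertScaleAbs(cv2.resize(im,(400,int(400*im.shape[0]/im.shape[1])),interpolation=cv2.INTER_CUBIC),alpha=1.5))
h=max(i.shape[0] for i in o); o=[cv2.copyMakeBorder(i,0,h-i.shape[0],0,0,0) for i in o]
cv2.imwrite("pics/in9.png",np.hstack(o))
t=cv2.imread("pics/top9.png"); cv2.imwrite("pics/lid9.png",cv2.convertScaleAbs(cv2.resize(t[155:220,300:385],None,fx=8,fy=8,interpolation=cv2.INTER_CUBIC),alpha=1.5))
print((RB.T@(onz("top",357,190.8,.07)-O)*1e3))
E
```

```text
[ 0.007 -0.364  0.622] 30.5
[  5.696 -24.138  70.   ]
```

View pics/scene9.png

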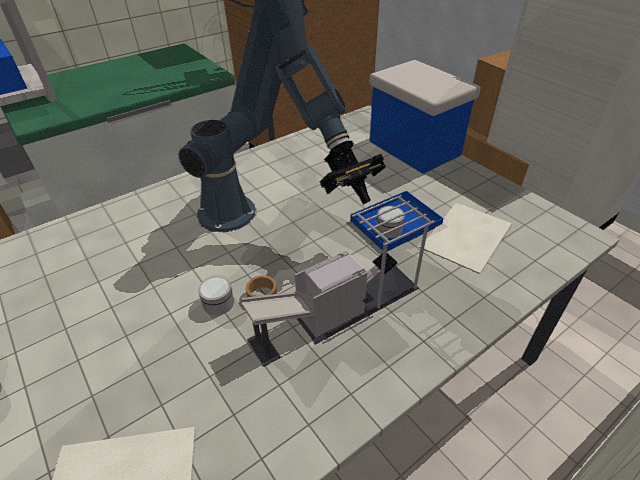

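View pics/lid9.png

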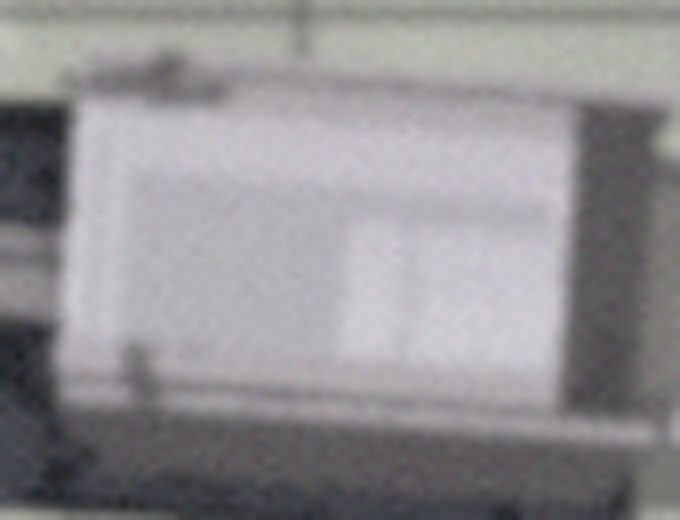

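View pics/top9.png

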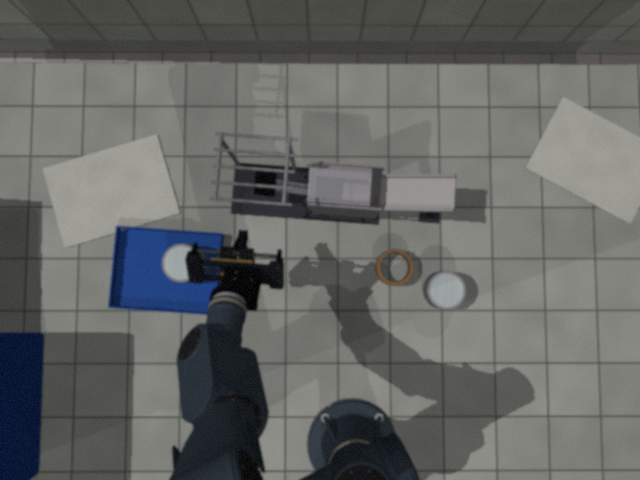

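The tin lies inside the box at about (6, -24) mm in the box frame. The lid's front edge is at top u 371.9, against 371.5 when it was shut before. The other tins and the tape roll haven't moved, and the robot is clear of everything. Handing in.

```bash
python3 - <<'E'
from workcell import manip
print(manip.hand_in(), manip.current_time_s())
E
```

```text
the job is handed in; nothing more can be done
the job is handed in; nothing more can be done
```

The small tin is inside the drop box and the lid is shut. I handed the job in shortly after the last reading of 30.5 s (limit 61 s); `hand_in()` reports no verdict.

- **Placing:** I gripped the tin (width 59.9 mm) and stood it on the slide 72 mm up the slope. Contact came 17.5 mm above the sliding surface, where I expected 18 mm. After release it slid down and stood upright against the shut lid, within 1 to 2 pixels of the expected spot in both views.
- **Lever:** I passed the closed fingers in under the shelf rod, slanted 50°, and pressed the lever with about 3 to 5 N. The lid rose to about 0.45 rad by triangulation, then I pressed slightly further and held. I eased the lever up at 0.04 m/s and backed out.

**Last checks:**
- The slide is empty, and the lid's front edge is within 0.4 pixel of its shut position.
- The tin shows through the clear top at about x 6, y -24 mm in the box frame, and looks to be lying on its side.
- The two large tins and the tape roll look unmoved.
- The tool force was near zero, with the robot clear of everything.

**Not confirmed directly:** while the lid was raised, the steel front hid the tin. That it was inside then is inferred from the empty slide and from seeing it inside once the lid had closed. No check failed; the only disagreement was about 4 mm between the two cameras on the tin's first position.

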